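# Put the empty jar in the pantry's empties box

### The arm

A 6-joint arm with a two-finger parallel gripper is mounted at the origin on the work surface. World frame = base frame: x ahead of the robot, y to its left, z up, the work surface at z = 0. Lengths are in mm, angles in rad, forces in N, time in s.
With the tool pointing down it reaches from about 325 to 1000 mm from the base axis. Payload 5.1 kg.
Tool frame: the origin (TCP) lies midway between the tips of the shut fingers; the grasp point (between the pads) lies 19 mm behind it; z points along the fingers, y is the line along which they close (so a half turn about z gives the same grasp; the last joint's range is limited). The gripper opens to 85 mm and grips with 20 to 120 N. Pads are 22 mm wide; open, the fingers measure 114 mm over their backs; the gripper's body (76 mm by 85 mm) begins 54 mm behind the grasp point. The pads swing forward as they close: fully open they stand 13 mm farther back than shut.
Start: joints at [1.232, 0.124, 1.65, -0, 1.367, -0.083], TCP at [164.485, 628.832, 231.322] pointing down, gripper open.
Joint ranges: [-2.61, 2.61], [-1.02, 2.33], [0.03, 2.71], [-1.35, 4.49], [0.32, 2.68], [-2.91, 2.91]. Speed limits (rad/s): [2.57, 2.57, 3.14, 3.14, 3.14, 3.14].

### API

Orientations are given as a unit quaternion [w, x, y, z].
In Python, from rig import monitor, optics, env, finder gives the robot as it stands.
- The arm moves only by the shell command python3 -m inch 'ROWS' [FORCE]. ROWS is JSON, a list of rows, each a list of 7 numbers: the shift along the tool's x, y, z in mm, then the turn, a rotation vector about the tool's x, y, z in degrees, then the closure, from 0 (fully open) to 1 (shut). A call has 1 to 12 rows; each row shifts and turns the commanded pose from where the row before left it, along the tool's axes as they then stand; what a row does not reach is not made up. A row lasts 1/12 s, in which the tool goes at most 41.7 mm and 7.16 degrees, less where a joint would pass 70% of its speed; a pose out of reach is approached as far as the arm can. A call with a gripper value outside its range is refused whole. The fingers move at their own pace and stop on an object; FORCE is the grip in N (left out, the last holds). Time passes only in rows, so rows that do not move let the fingers close. It gives the time, the measured TCP pose, the force, the opening and the grip force at its end, in the units of the state.
- monitor.observe(): the state, without advancing time (a new reading comes with each control period).
- optics.snapshot(name): name is "scene" or "top"; returns the picture (400x640x3 uint8, red, green, blue); there is no depth.
- optics.camera_model(name): a dict with "fov_y" (degrees; the focal length in pixels is half the picture's height over the tangent of half this angle, whatever the lens; pixels are square), "cx", "cy" (the principal point, pixels), "dist_coeffs" ([k1, k2, p1, p2, k3] as OpenCV has them; the pictures are not rectified), "R" (3x3) and "t" (3): a world point X has camera coordinates R X + t. Camera axes: x right, y down, z forward; pixel columns grow to the right and rows downward; lengths in mm; the calibration is good to about 2 mm. A picture is of the moment at which its call begins. camera_model takes no time and is no camera call.
- env.job_done(): hands the job in; it is judged then, once.
Trained networks look in the newest picture that a camera, given by its name, has taken for a name from the list of things; names that differ only in an ending like _2 or _b are one class to them, and where a whole thing is asked for, a point or a joint stands for the part that bears it (a point fixed in the world has none). Each returns a list of dicts, best first, with "conf" (0 to 1); they miss things now and then, are a little off and sometimes report something else, mostly with a low value. They report only what shows in the picture. A call takes as long as a camera call. They do not tell look-alikes from the thing itself.
- finder.spot_in(label, camera): "extent" ([centre column, centre row, width, height] in pixels, round what is visible of it).
- finder.masks_of(label, camera): "mask" (400x640 bool, what is visible of it) and "extent" ([centre column, centre row, width, height] in pixels, round what is visible of it).
The state is a dict: "time": time; "joint_pos": joint angles; "qd": joint speeds; "effort": joint torques, N m; "position": TCP position; "orientation": TCP orientation; "force": force on the tool from outside, world axes, zero at the start; "moment": the same for the moment, N m; "opening": opening from 0.0 (shut) to 1.0 (fully open); "grip_force": force on a finger pad.
Only numpy, scipy, OpenCV 4.12 (cv2) and the standard library are available. Lean on these libraries where they do the work, as an engineer would, in place of code of your own. Each camera call takes 0.05 s, during which the arm holds its last target. There are 200 camera calls.

### The job

Put the empty jar - the slim glass one without a lid - into the wooden empties box: take it upright and, keeping hold of it, push it base first down through the sprung flap in the box's lid, then let go so that it drops inside and the flap snaps shut behind it. Leave the full jar with the steel lid where it stands.

Things in the scene. Friction and masses are not known exactly. Their poses are not given: they have to be found in the camera images.
- empty_jar: The empty jar: green glass, round, open at the top (no lid), standing upright; outside diameter 46 mm up to 105 mm, then a 43 mm neck to the rim at 120 mm; wall 3 mm; about 200 g. Origin: centre of its underside; z runs up its axis. It may be gripped by its upper 35 mm anywhere around.
- mouth (a point): Centre of the opening in the lid of the fixed pine empties box (200 x 200 mm, 215 mm high), level with the lid's flat top, 215 mm above the table. Opening, in a flush dark frame: 76 mm along this point's x, 100 mm along y (15 mm play around the jar in x). z up; the flap's hinge lies along y at x = +38 mm. Hollow inside down to 9 mm above the table; nothing rises above the lid.
- flap (a joint): Steel flap closing the opening, flush with the lid. 0 = shut, grows (rad, to 1.45) as its free edge, at -x of mouth, swings down into the box; a light spring (under 2 N at that edge) shuts it. With the jar's base 75 mm below the lid's top it hangs beside the jar (about 1.35); let go there, the jar falls in by its weight and the flap snaps shut. Should it hang, push it down with closed fingers.
- full_jar: The full jar: same glass and diameter (46 mm), but closed by a 47 mm steel lid, 122 mm high, upright. Origin: centre of its underside. Not to be moved.
Mind the look-alikes: they are no part of the job. Leave any blue or yellow look-alike of the empty_jar alone.

How it is judged (in metres and radians):
On the way:
1. the jar, upright in the fingers, pushes the flap open (value of joint flap above 0.5 rad and z of empty_jar in the frame of mouth below -0.015 m and horizontal distance between empty_jar and mouth below 0.04 m and angle between empty_jar's own z axis and vertical below 0.35 rad and contact force between the fingers and empty_jar above 1 N), for 0.1 s.
At the end, for the whole second after the job is handed in: The empty jar lies or stands at rest inside the box (its base more than 75 mm below the lid's top, within the box's walls) and the flap is shut (within 0.1 rad) (z of empty_jar in the frame of mouth below -0.075 m and x of empty_jar in the frame of mouth between -0.1 and 0.1 m and y of empty_jar in the frame of mouth between -0.1 and 0.1 m and value of joint flap below 0.1 rad and linear speed of empty_jar below 0.05 m/s); the robot touches nothing.
It fails at once if the full jar is moved more than 60 mm from its place or tipped more than 30 degrees (distance of full_jar from where it was at the start of the episode above 0.06 m or angle between full_jar's own z axis and vertical above 0.52 rad).
It also fails if it takes over 42 s, if anything falls off the work surface, if the arm or the gripper's body presses on something with over 40 N, if the wrist force passes 120 N, or if a joint passes its speed limit or range.

## Working session

There is one attempt and no reset: what is moved stays moved. The work goes in short steps, Python scripts to look and compute and a shell command to move; the robot and the scene stay as the last step left them, time stands still between calls to the robot, and variables do not carry over. Pictures are saved under pics/ and viewed, at most 10 in all, crops included, and the job is handed in when it is done.

```bash
ls; mkdir -p pics
python3 - <<'E'
from rig import monitor, optics, env, finder
import cv2
s=monitor.observe();print(s['time'],s['position'],s['orientation'],s['opening'])
for n in("scene","top"):
    im=optics.snapshot(n);cv2.imwrite(f"pics/{n}0.png",im[:,:,::-1])
    m=optics.camera_model(n);print(n,m)
    for l in("empty_jar","full_jar","flap"):
        print(l,[(round(d['conf'],2),[round(float(v),1) for v in d['extent']]) for d in finder.spot_in(l,n)])
E
```

```text
pics
0.0 [164.28018939 628.23424251 230.04375153] [-2.14315787e-04  1.27550324e-01  9.91831530e-01 -1.04126905e-03] 0.9970398496992737
scene {'fov_y': 42.13675928169537, 'cx': 317.86720636086983, 'cy': 207.53020681064663, 'dist_coeffs': array([0.02923152, 0.        , 0.        , 0.        , 0.        ]), 'R': array([[-0.88030401,  0.47406995, -0.01795935],
       [ 0.30728832,  0.54094665, -0.78291162],
       [-0.36143982, -0.69471894, -0.62187366]]), 't': array([ 444.32859614,  -20.2296523 , 1651.88560293])}
empty_jar [(0.94, [325.6, 198.4, 21.0, 33.6]), (0.72, [301.7, 231.9, 21.2, 24.8]), (0.69, [319.0, 221.6, 19.4, 39.1]), (0.66, [345.0, 225.3, 19.0, 19.7])]
full_jar [(0.95, [269.2, 219.7, 15.6, 37.2])]
flap [(0.86, [347.6, 262.4, 42.5, 38.9])]
top {'fov_y': 52.71926289267192, 'cx': 321.2539418155246, 'cy': 198.21254515915612, 'dist_coeffs': array([-0.00872975,  0.        ,  0.        ,  0.        ,  0.        ]), 'R': array([[-0.02976808, -0.99954626,  0.00459674],
       [-0.99739529,  0.02940112, -0.06586516],
       [ 0.06570013, -0.00654544, -0.99781794]]), 't': array([  3.22995358, 536.9112511 , 951.34331058])}
empty_jar [(0.72, [327.5, 190.0, 22.4, 26.6]), (0.71, [308.1, 238.2, 20.6, 23.9]), (0.59, [346.5, 227.4, 24.7, 19.5]), (0.57, [381.1, 258.9, 26.6, 25.9])]
full_jar [(0.59, [381.9, 170.1, 30.1, 27.9])]
flap [(0.82, [186.0, 182.8, 54.4, 37.7])]
```

Run:
```python
import cv2,numpy as np
a=cv2.imread("pics/scene0.png")[150:310,230:430];b=cv2.imread("pics/top0.png")[120:300,130:430]
cv2.imwrite("pics/a.png",cv2.resize(a,None,fx=3.7,fy=3.7,interpolation=3))
cv2.imwrite("pics/b.png",cv2.resize(b,None,fx=2.6,fy=2.6,interpolation=3))
```

```text
(no output)
```

View pics/a.png

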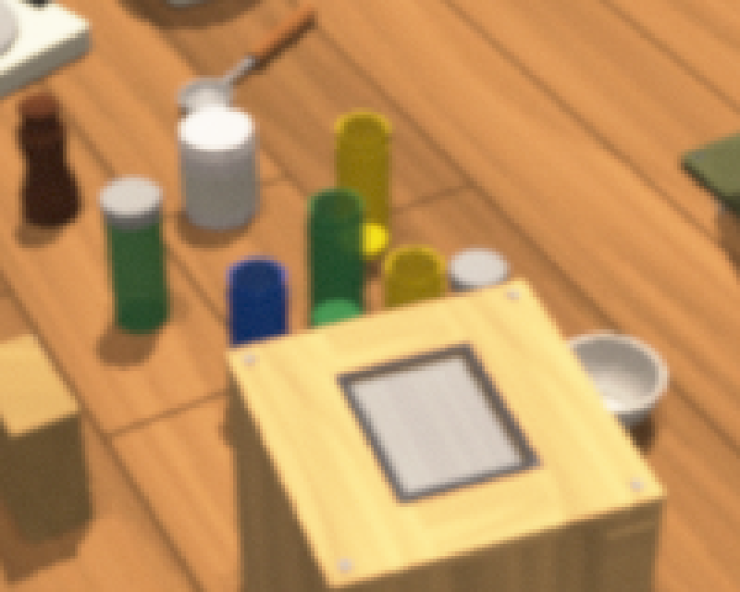

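View pics/b.png

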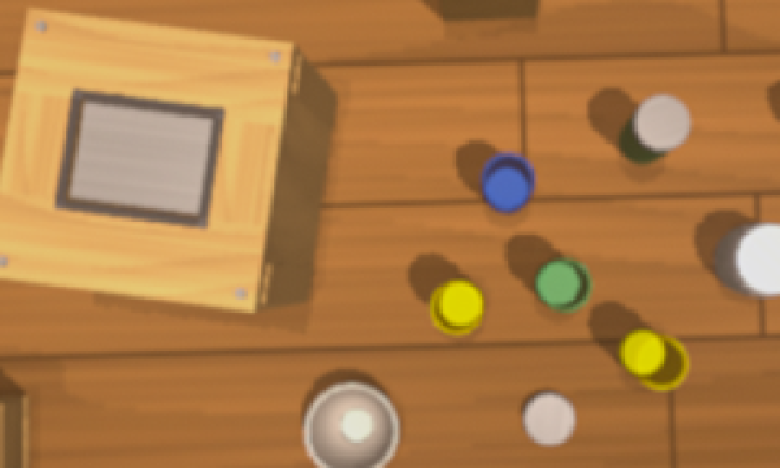

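The candidates for the empty jar in the top view are:
- green and open at (346,229)
- blue at (327,190)
- yellow at (308,238) and (381,259)
- green with a steel lid at (382,170), which is the full jar

The green open one at top (346,229), scene (319,222), fits the description, and the enlarged crops confirm it. The box flap is at top (186,183).

```bash
cat > h.py <<'E'
from rig import monitor, optics, env, finder
import cv2,numpy as np
from scipy.optimize import least_squares
def proj(n,P):
    m=optics.camera_model(n);f=200/np.tan(np.radians(m['fov_y']/2))
    K=np.array([[f,0,m['cx']],[0,f,m['cy']],[0,0,1.]])
    return cv2.projectPoints(np.float64(P).reshape(-1,1,3),cv2.Rodrigues(m['R'])[0],m['t'],K,m['dist_coeffs'])[0][:,0]
def ray(n,uv,z):
    return least_squares(lambda q:proj(n,[[q[0],q[1],z]])[0]-uv,[600,0]).x
t=np.linspace(0,2*np.pi,60)
def cyl(x,y,r=23,h=120,z0=0):
    return np.array([[x+r*np.cos(a),y+r*np.sin(a),z] for z in(z0,z0+h) for a in t])
def box(n,x,y,**k):
    p=proj(n,cyl(x,y,**k));return np.r_[p.min(0),p.max(0)]
def lrtb(e):return np.array([e[0]-e[2]/2,e[1]-e[3]/2,e[0]+e[2]/2,e[1]+e[3]/2])
E
python3 - <<'E'
from h import *
T={'green':([346.5,227.4,24.7,19.5],[319,221.6,19.4,39.1]),'blue':([327.5,190,22.4,26.6],None),'y1':([308.1,238.2,20.6,23.9],None),'y2':([381.1,258.9,26.6,25.9],None),'full':([381.9,170.1,30.1,27.9],[269.2,219.7,15.6,37.2])}
for k,(a,b) in T.items():
    for src in('top','scene','both'):
        def f(q):
            r=[]
            if src!='scene': r+=list(box('top',*q)-lrtb(a))
            if src!='top': r+=list((box('scene',*q)-lrtb(b))[:3])
            return r
        if b is None and src!='top':continue
        s=least_squares(f,[600,0]);print(k,src,s.x.round(1),s.fun.round(1))
for n in('top','scene'):
    im=optics.snapshot(n);d=finder.masks_of('flap',n)[0]
    m=d['mask'].astype(np.uint8)
    c=max(cv2.findContours(m,0,1)[0],key=cv2.contourArea)
    Q=np.array([ray(n,p[0].astype(float),215) for p in c]).astype(np.float32)
    (c,wh,a)=cv2.minAreaRect(Q);print(n,'flap',c,wh,a,cv2.boxPoints((c,wh,a)).round())
    b=[p for p in finder.masks_of('empty_jar',n)]
    for p in b:
        print(p['conf'],p['extent'],im[p['mask']].mean(0).round())
E
```

```text
green top [465.9 -66.4] [ 0.6 -1.  -0.5  1. ]
green scene [468.6 -57. ] [ 1.3  0.1 -1.3]
green both [465.7 -65.1] [ 0.  -0.9 -1.1  1.1  0.8 -1.8 -1.8]
blue top [550.9 -26. ] [ 0.5  1.  -0.5 -1.1]
y1 top [445.   18.6] [-0.5  1.   0.5 -0.9]
y2 top [ 393.5 -142.3] [-0.9  0.6  0.8 -0.5]
full top [ 593.1 -152.3] [ 1.2  0.5 -1.  -0.6]
full scene [ 590.4 -132. ] [-1.8 -0.1  1.8]
full both [ 590. -149.] [-0.1  1.9 -2.5  0.7 -4.  -3.3 -0.5]
top flap (566.6876831054688, 249.82945251464844) (99.38021850585938, 74.49003601074219) 80.67159271240234 [[522. 207.]
 [595. 195.]
 [611. 293.]
 [538. 305.]]
0.84 [327.6, 190.6, 22.1, 25.8] [ 78.  89. 150.]
0.73 [345.8, 228.3, 24.8, 22.3] [106. 143.  84.]
0.69 [383.0, 257.8, 26.7, 24.1] [169. 148.   6.]
0.55 [306.2, 239.4, 20.5, 24.4] [198. 181.   1.]
scene flap (566.3604736328125, 255.0009765625) (94.69866180419922, 70.48687744140625) 80.16600799560547 [[524. 214.]
 [593. 202.]
 [609. 296.]
 [540. 308.]]
0.89 [319.8, 219.1, 15.8, 37.8] [62. 94. 50.]
0.76 [342.6, 225.2, 18.5, 15.5] [155. 123.  28.]
0.72 [327.6, 196.6, 19.3, 36.2] [153. 125.  24.]
0.59 [299.4, 231.1, 20.2, 20.1] [44. 59. 99.]
```

View pics/top0.png

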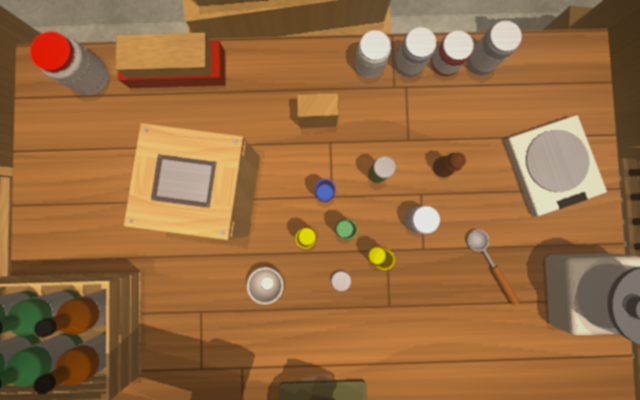

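The top view shows a bottle crate at the lower left (0–140, 275–400) near my straight path. I'll check its height in the scene view.

View pics/scene0.png

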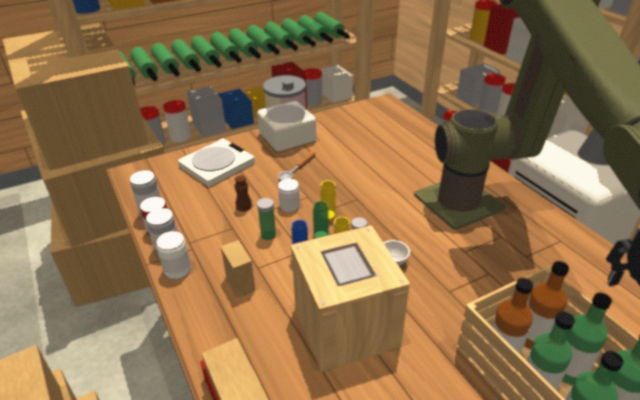

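Run:
```python
from h import *
for a,b in(((45,325),(523,286)),((43,384),(559,269))):
    s=least_squares(lambda q:np.r_[proj('top',[q])[0]-a,proj('scene',[q])[0]-b],[400,500,250.]);print(s.x.round(),s.fun.round(1))
for p in((140,280),(110,290),(140,400)): print(p,ray('top',np.array(p,float),120).round())
```

```text
[304. 500. 236.] [-0.5  0.9 -1.2  0.5]
[201. 501. 237.] [ 0.1 -0.2  0.3 -0.1]
(140, 280) [368. 377.]
(110, 290) [349. 441.]
(140, 400) [120. 378.]
```

```bash
python3 -m inch '[[0,0,-35,0,0,0,0],[0,0,-35,0,0,0,0],[0,0,-35,0,0,0,0],[0,0,-35,0,0,0,0],[-23.3,-29.6,0,0,0,0,0],[-23.3,-29.6,0,0,0,0,0],[-23.3,-29.6,0,0,0,0,0],[-23.3,-29.6,0,0,0,0,0],[-23.3,-29.6,0,0,0,0,0],[-23.3,-29.6,0,0,0,0,0],[-23.3,-29.6,0,0,0,0,0],[-23.3,-29.6,0,0,0,0,0]]' 40
```

```text
time: 1.7
position: [285.1, 350.9, 371.5]
orientation: [0.0, 0.127, 0.992, 0.0]
force: [1.5, 0.3, 1.0]
opening: 1.001
grip_force: 0.0
```

```bash
python3 -m inch '[[-23.3,-29.6,0,0,0,0,0],[-23.3,-29.6,0,0,0,0,0],[-23.3,-29.6,0,0,0,0,0],[-23.3,-29.6,0,0,0,0,0],[-23.3,-29.6,0,0,0,0,0],[-23.3,-29.6,0,0,0,0,0],[-23.3,-29.6,0,0,0,0,0],[-23.3,-29.6,10,0,0,0,0],[-23.3,-29.6,20,0,0,0,0],[-23.3,-29.6,30,0,0,0,0],[-23.3,-29.6,30,0,0,0,0],[-23.3,-29.6,30,0,0,0,0]]'
```

```text
time: 2.7
position: [459.5, -48.9, 263.4]
orientation: [0.001, 0.128, 0.992, -0.0]
force: [0.3, -0.3, -0.3]
opening: 1.0
grip_force: 0.0
```

Run:
```python
from h import *
B=[]
for i in range(4):
    im=optics.snapshot('scene')
    for p in finder.masks_of('empty_jar','scene'):
        c=im[p['mask']].mean(0)
        if c[1]>c[0]+10 and c[1]>c[2]+10: B.append(lrtb(p['extent']));print(p['conf'],p['extent'])
e=np.median(B,0);print(e)
for k in([0,1,2],[0,2]):
  s=least_squares(lambda q:(box('scene',*q)-e)[k],[466,-64.]);print(s.x,s.fun)
print(monitor.observe()['position'])
cv2.imwrite('pics/c.png',cv2.resize(im[120:280,230:430,::-1],None,fx=3.7,fy=3.7,interpolation=3))
print(proj('scene',[[466,-64,120],[466,-64,0]]))
```

```text
0.77 [319.2, 218.8, 20.6, 35.7]
0.88 [318.9, 221.4, 17.3, 41.5]
0.92 [318.6, 222.1, 16.7, 38.1]
0.9 [320.0, 219.8, 16.7, 38.8]
[310.25  200.8   327.95  240.175]
[465.46860806 -62.03593671] [ 0.48245093  0.02012649 -0.50638047]
[515.87649296  31.29148049] [-3.27702310e-10  2.25134045e-09]
[459.68850486 -46.18017893 265.90791122]
[[318.4428284  205.52852572]
 [319.14712025 237.55193871]]
```

View pics/c.png

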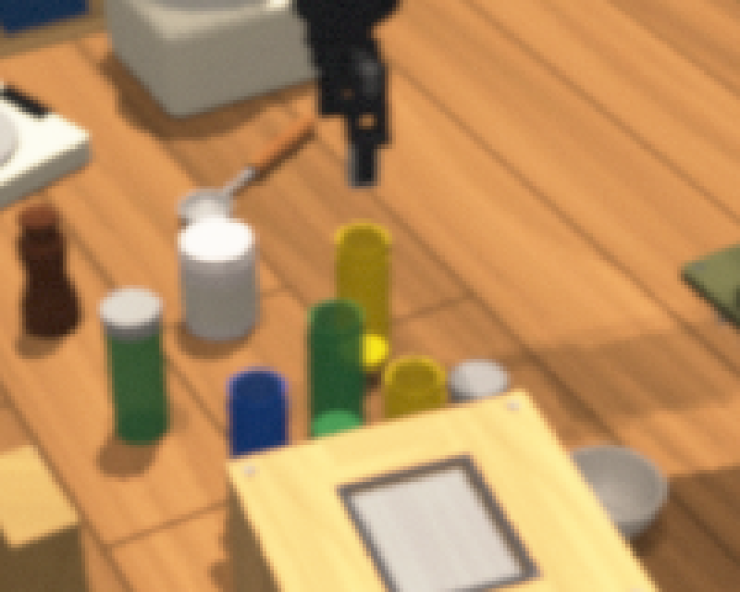

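The gripper hovers above the green open jar, whose rim is at about scene (320.8,203) and top (346.6,229.6). The fingertip is at scene (328,170).

Run:
```python
from h import *
print(ray('top',np.array([346.6,229.6]),115),ray('scene',np.array([320.5,204]),119))
p=monitor.observe()['position'];e=np.array([.253,.967,0])
for s in(-1,1):
  for w in(43,57): print(s,w,proj('scene',[p+s*w*e+[0,0,13]])[0])
```

```text
[461.18842841 -64.470037  ] [457.08169646 -68.37753198]
-1 43 [318.857417  151.6626285]
-1 57 [317.61496097 148.9431276 ]
1 43 [326.93218468 169.33403083]
1 57 [328.32361208 172.37865159]
```

```bash
python3 -m inch '[[-4,-8.7,0,0,0,0,0],[-4,-8.7,0,0,0,0,0],[0,0,25,0,0,0,0],[0,0,25,0,0,0,0],[0,0,25,0,0,0,0],[0,0,25,0,0,0,0],[0,0,0,0,0,0,0],[0,0,0,0,0,0,0]]'
python3 - <<'E'
from h import *
im=optics.snapshot('scene')
cv2.imwrite('pics/d.png',cv2.resize(im[150:250,260:390,::-1],None,fx=5,fy=5,interpolation=3))
E
```

```text
time: 3.77
position: [461.7, -66.1, 163.1]
orientation: [-0.001, 0.128, 0.992, 0.0]
force: [-0.7, -0.8, 0.0]
opening: 0.996
grip_force: 0.0
```

View pics/d.png

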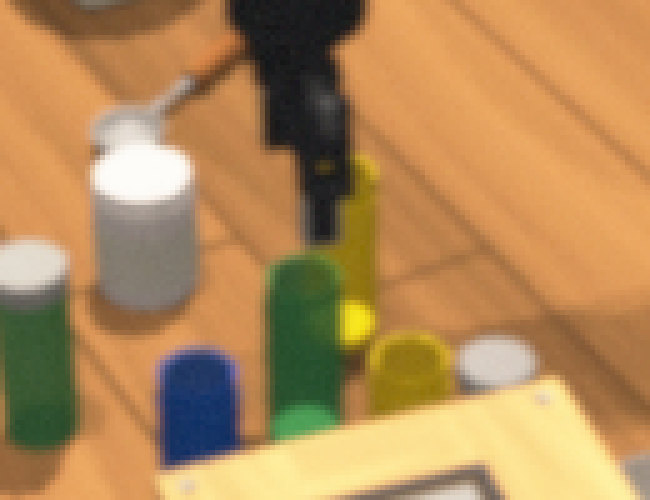

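The near finger stands just ahead of the jar (crop 322,240, with the jar centre at 304), as the geometry predicts. I'll descend and grip.

```bash
python3 -m inch '[[0,0,21,0,0,0,0],[0,0,21,0,0,0,0],[0,0,21,0,0,0,0],[0,0,20,0,0,0,0],[0,0,0,0,0,0,0.2],[0,0,0,0,0,0,0.4],[0,0,0,0,0,0,0.6],[0,0,0,0,0,0,0.7],[0,0,0,0,0,0,0.8],[0,0,0,0,0,0,0.8],[0,0,0,0,0,0,0.8]]' 40
```

```text
time: 4.73
position: [464.6, -66.3, 83.8]
orientation: [0.003, 0.128, 0.992, -0.0]
force: [0.9, -0.1, 6.7]
opening: 0.485
grip_force: 41.3
```

```bash
python3 -m inch '[[0,0,-20,0,0,0,0.8],[0,0,-36,0,0,0,0.8],[0,0,-36,0,0,0,0.8],[0,0,-40,0,0,0,0.8],[0,0,-40,0,0,0,0.8],[0,0,-40,0,0,0,0.8],[0,0,-40,0,0,0,0.8],[-2,34,0,0,0,0,0.8],[-2,34,0,0,0,0,0.8],[-2,34,0,0,0,0,0.8],[-2,34,0,0,0,0,0.8],[-2,34,0,0,0,0,0.8]]'
```

```text
time: 5.73
position: [515.1, 97.5, 333.3]
orientation: [0.0, 0.128, 0.992, -0.0]
force: [0.9, -0.3, -1.6]
opening: 0.485
grip_force: 41.4
```

```bash
python3 -m inch '[[-2,34,0,0,0,0,0.8],[-2,34,0,0,0,0,0.8],[-2,34,0,0,0,0,0.8],[-2,34,0,0,0,0,0.8],[-2,27,0,0,0,0,0.8],[0,0,0,0,0,0,0.8],[0,0,0,0,0,0,0.8],[0,0,0,0,0,0,0.8]]';  python3 - <<'E'
from h import *
im=optics.snapshot('scene')
cv2.imwrite('pics/e.png',cv2.resize(im[150:330,270:430,::-1],None,fx=3.3,fy=3.3,interpolation=3))
p=monitor.observe()['position'];print(p)
for n in('scene','top'):
    optics.snapshot(n)
    for d in finder.masks_of('empty_jar',n): print(n,d['conf'],lrtb(d['extent']))
    print(box(n,p[0],p[1],z0=p[2]-84))
    for l in ['flap']:
        d=finder.masks_of(l,n)
        if d:
            c=max(cv2.findContours(d[0]['mask'].astype(np.uint8),0,1)[0],key=cv2.contourArea)
            Q=np.array([ray(n,q[0].astype(float),215) for q in c]).astype(np.float32);print(cv2.minAreaRect(Q))
E
```

```text
time: 6.4
position: [565.8, 250.8, 332.7]
orientation: [-0.0, 0.127, 0.992, -0.0]
force: [0.1, 0.1, -2.2]
opening: 0.49
grip_force: 41.7
[565.80293543 250.43053139 332.92821441]
scene 0.85 [315.85 179.95 337.15 218.45]
scene 0.79 [338.05 202.85 360.75 256.35]
scene 0.68 [290.7  219.75 308.7  244.05]
scene 0.5 [335.45 219.   340.35 234.  ]
[335.27117613 200.67054616 358.35132457 258.74138476]
((566.9706420898438, 253.9306640625), (100.53971862792969, 72.75286102294922), 81.06536102294922)
top 0.93 [370.75 247.75 396.05 271.45]
top 0.91 [317.35 175.75 340.65 200.45]
top 0.58 [298.65 229.05 315.75 250.55]
[135.51673831 154.49664705 190.34572357 190.82351749]
((566.9581909179688, 249.3621063232422), (96.94317626953125, 74.50843048095703), 80.47132873535156)
```

View pics/e.png

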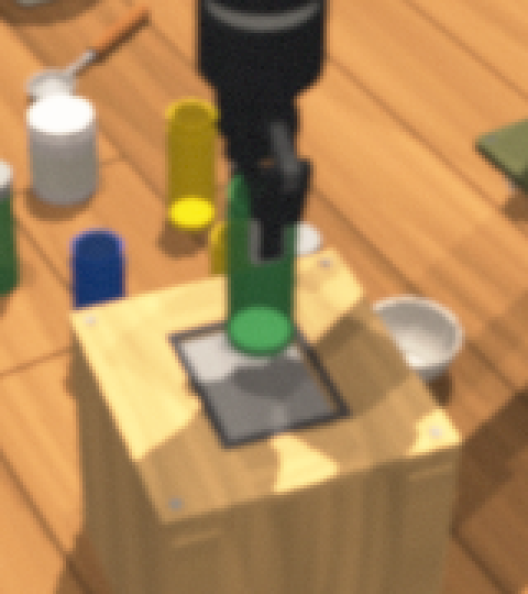

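The jar hangs above the flap. Its base centre is at scene (349,253), about 2.6 px right of the TCP prediction, so it sits roughly 6 mm along tool +x. I'll correct that and go in.

```bash
python3 -m inch '[[-3,0,0,0,0,0,0.8],[-3,0,0,0,0,0,0.8],[0,0,10,0,0,0,0.8],[0,0,10,0,0,0,0.8],[0,0,10,0,0,0,0.8],[0,0,8,0,0,0,0.8],[0,0,8,0,0,0,0.8],[0,0,8,0,0,0,0.8],[0,0,0,0,0,0,0.8],[0,0,0,0,0,0,0.8]]'
```

```text
time: 7.58
position: [570.5, 249.7, 277.3]
orientation: [-0.002, 0.127, 0.992, -0.001]
force: [-3.1, 1.3, -1.1]
opening: 0.492
grip_force: 41.6
```

```bash
python3 -m inch '[[0,0,10,0,0,0,0.8],[0,0,10,0,0,0,0.8],[0,0,10,0,0,0,0.8],[0,0,10,0,0,0,0.8],[0,0,10,0,0,0,0.8],[0,0,6,0,0,0,0.8],[0,0,0,0,0,0,0.8],[0,0,0,0,0,0,0.8]]';  python3 - <<'E'
from h import *
im=optics.snapshot('scene')
cv2.imwrite('pics/f.png',cv2.resize(im[150:330,270:430,::-1],None,fx=3.3,fy=3.3,interpolation=3))
E
```

```text
time: 8.25
position: [571.4, 249.5, 221.7]
orientation: [-0.001, 0.128, 0.992, -0.001]
force: [-2.1, 0.4, -2.7]
opening: 0.486
grip_force: 41.6
```

View pics/f.png

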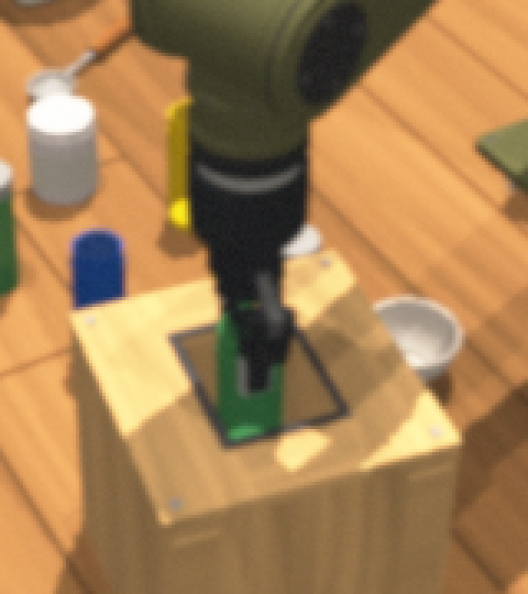

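The jar is upright inside the open mouth at scene crop (250,380), with the flap swung out of sight below. Releasing.

```bash
python3 -m inch '[[0,0,0,0,0,0,0.3],[0,0,0,0,0,0,0.1],[0,0,0,0,0,0,0],[0,0,0,0,0,0,0],[0,0,-10,0,0,0,0],[0,0,-25,0,0,0,0],[0,0,-35,0,0,0,0],[0,0,-35,0,0,0,0],[0,0,-35,0,0,0,0],[0,0,0,0,0,0,0],[0,0,0,0,0,0,0],[0,0,0,0,0,0,0]]';  python3 - <<'E'
from h import *
im=optics.snapshot('scene')
cv2.imwrite('pics/g.png',cv2.resize(im[120:330,250:430,::-1],None,fx=2.8,fy=2.8,interpolation=3))
E
```

```text
time: 9.3
position: [571.9, 249.7, 363.6]
orientation: [0.0, 0.128, 0.992, 0.0]
force: [0.1, -0.1, -0.5]
opening: 0.999
grip_force: 0.0
```

View pics/g.png

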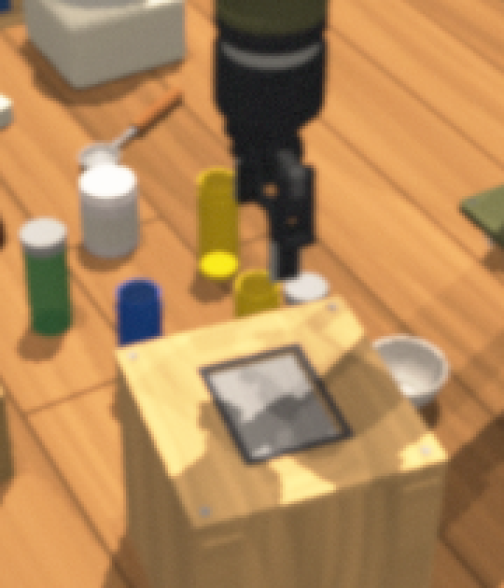

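The jar is gone from the gripper, the flap is shut and flush, and the full jar hasn't moved. I'll let it settle for a second, then hand in.

```bash
python3 -m inch '[[0,0,0,0,0,0,0],[0,0,0,0,0,0,0],[0,0,0,0,0,0,0],[0,0,0,0,0,0,0],[0,0,0,0,0,0,0],[0,0,0,0,0,0,0],[0,0,0,0,0,0,0],[0,0,0,0,0,0,0],[0,0,0,0,0,0,0],[0,0,0,0,0,0,0],[0,0,0,0,0,0,0],[0,0,0,0,0,0,0]]'; python3 -c "
from rig import env
print(env.job_done())"
```

```text
time: 10.35
position: [571.9, 249.7, 363.0]
orientation: [0.0, 0.128, 0.992, 0.0]
force: [-1.1, -0.1, 0.4]
opening: 0.998
grip_force: 0.0
the job is handed in; nothing more can be done
None
```

I pushed the empty green jar upright through the flap and released it into the empties box; the last picture shows the flap shut and the full jar where it stood, and I handed in at about 10.4 s (no verdict was returned).

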